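# Scrape the brass chips off the engraving bed

### The job

Take the scraper block from its rest and, starting at the end of the engraving bed away from the chip tray, press its blade lightly on the steel plate and wipe it along, still pressed (the plate is not level), to the tray end, until all five brass chips have dropped over the edge into the tray. Move the chips with the scraper only, never with the gripper, do not bear down hard on the plate, and leave the other things on the bench alone. Then put the scraper back in the pocket of its rest, blade down, and let go.

Things in the scene. Friction and masses are not known exactly. Their poses are not given: they have to be found in the camera images.
- bed: fixed engraving bed: a flat steel plate 160 (its x) x 220 (its y) on a blue foot; the middle of the plate's top is 50 above the table. The plate is stiffly canted about the bed's x axis by an unmeasured 1.4 to 4 degrees, so one y end is 3 to 8 higher and the other as much lower: feel for it. Origin: centre of the foot's underside. Tray at one y end, rest at the other.
- tray: fixed green open chip tray, 210 (x) x 160 (y), 27 high, walls 4 thick; its axes are parallel to the bed's, and its near wall lies 15 in under the plate's end, so chips pushed over that end drop into it. It may be at either y end of the bed. Origin: centre of the underside, on the table.
- rest: fixed wooden rest for the scraper, 140 (x) x 70 (y) x 37 high, with a pocket 112 (x) x 40 (y), 12 deep, floor 25 above the table. Origin: centre of the underside, on the table.
- scraper: loose scraper block, 0.3 kg, blade down in the rest. Black blade 100 long (x), 10 thick (y), on a springy backing (8 N per mm, at most 3), its edge 14 below an aluminium bar 100 x 28 x 16; on that a red handle 70 (x) x 24 (y), from 30 to 86 above the edge: grip it across y, TCP about 62 above the edge. Symmetric. Origin: middle of the blade's edge, spring relaxed; z up to the handle.
- chip0: loose flat brass chip, 34 x 12, 5 thick, about 15 g, lying on the bed plate at the start. Origin: centre of its underside.
- chip1: loose flat brass chip, 30 x 10 with a short side limb, 20 wide overall, 5 thick, about 15 g, lying on the bed plate at the start. Origin: centre of its underside.
- chip2: loose flat brass chip, 24 x 16, 5 thick, about 15 g, lying on the bed plate at the start. Origin: centre of its underside.
- chip3: loose flat brass chip, 30 x 10 with a short side limb, 20 wide overall, 5 thick, about 15 g, lying on the bed plate at the start. Origin: centre of its underside.
- chip4: loose flat brass chip, 34 x 12, 5 thick, about 15 g, lying on the bed plate at the start. Origin: centre of its underside.
- hammer: bystander, leave alone: chasing hammer lying on the table, 240 long. Origin: on its underside; the tool lies along x, handle to -x.
- medal: bystander, leave alone: round brass medal lying flat, 90 across, 10 high. Origin: centre of its underside.
- oil: bystander, leave alone: small standing oil bottle, 60 across, 130 high. Origin: centre of its underside.
- brush: bystander, leave alone: hand brush lying on the table, 190 long. Origin: on its underside; the tool lies along x, handle to -x.
- punchblock: bystander, leave alone: dark wooden block 70 x 130 x 45 holding eight upright steel punches, 105 high overall. Origin: centre of its underside.
- polish: bystander, leave alone: jar of polish with a blue lid, 70 across, 60 high. Origin: centre of its underside.
Not all that is in view belongs to the job. What is shaped like the scraper but purple is not meant. What is shaped like the rest but orange or white is not meant.

How it is judged:
By the outcome, as a careful person would: the job done as asked, in the order asked, and still so for the second after the job is handed in, with the robot touching nothing.
It also fails if it takes over 58 s, if anything falls off the work surface, if the arm or the gripper's body presses on something with over 40 N, if the wrist force passes 120 N, or if a joint passes its speed limit or range.

### The arm

A 7-joint arm with a two-finger parallel gripper is mounted at the origin on the work surface. World frame = base frame: x ahead of the robot, y to its left, z up, the work surface at z = 0. Lengths are in m, angles in rad, forces in N, time in s.
With the tool pointing down it reaches from about 0.4 to 0.85 m from the base axis. Payload 4.5 kg.
Tool frame: the origin (TCP) lies between the finger pads, 19 mm behind the fingertips; this is the grasp point; y points along the fingers, z is the direction in which the jaws open and shut, and the axes are right-handed (so a half turn about y gives the same grasp; the last joint's range is limited). The gripper opens to 88 mm and grips with 3 to 60 N. Pads are 18 mm wide; open, the fingers measure 123 mm over their backs; the gripper's body (75 mm by 187 mm) begins 45 mm behind the grasp point.
Start: joints at [0.034, 0.689, -0.195, 1.565, 0.157, 0.902, -0.215], TCP at [0.625, 0, 0.257] pointing down, gripper open.
Joint ranges: [-3.01, 3.01], [-0.46, 2.08], [-1.47, 1.51], [0.13, 2.56], [-1, 4.14], [0.04, 2.09], [-2.66, 2.66]. Speed limits (rad/s): [2.57, 2.57, 3.14, 3.14, 3.14, 3.14, 3.14].

### API

Orientations are given as a unit quaternion [x, y, z, w].
In Python, from plant import r gives the robot as it stands.
- The arm moves only by the tool arm_command, never from a script. Its argument "deltas" is a list of rows, each an object of numbers: "dx", "dy", "dz": the shift along the tool's x, y, z each as a share of 1000 mm, from -1 to 1; "wx", "wy", "wz": the turn, a rotation vector about the tool's x, y, z each as a share of 45 degrees, from -1 to 1. In form: [{"dx": .., "dy": .., "dz": .., "wx": .., "wy": .., "wz": ..}, ...]. A call has exactly 5 rows; each row is the pose to reach, as a shift and turn from the pose commanded when the call began, along the tool's axes at that moment; what a row does not reach only later rows make up. A row lasts 1/10 s, in which the tool goes at most 50 mm and 8.59 degrees, less where a joint would pass 70% of its speed; a pose out of reach is approached as far as the arm can. A call with a number of a shift or a turn outside -1 to 1 is refused whole. A call with a gripper value outside its range is refused whole. "claw" is the opening, from -1 (shut) to 1 (fully open), set as the call begins (left out, the last holds). The fingers move at their own pace and stop on an object; "grip_force" is the grip in N (left out, the last holds). Time passes only in rows, so rows that repeat a pose let the fingers close, or fill a call up. It gives the time, the measured TCP pose, the force and the opening at its end, in the units of the state.
- r.get_state(): the state, without advancing time (a new reading comes with each control period).
- r.snapshot(name): name is "scene" or "side" or "wrist"; returns the picture (400x640x3 uint8, red, green, blue); there is no depth.
- r.get_calibration(name): a dict with "vertical_fov" (degrees; the focal length in pixels is half the picture's height over the tangent of half this angle, whatever the lens; pixels are square), "cx", "cy" (the principal point, pixels), "R" (3x3) and "t" (3): a world point X has camera coordinates R X + t. Camera axes: x right, y down, z forward; pixel columns grow to the right and rows downward; lengths in m; the calibration is good to about 2 mm. A picture is of the moment at which its call begins: read the wrist's pose just before it. get_calibration takes no time and is no camera call; for the wrist camera it gives the pose at the moment of the call.
- r.finish_job(): hands the job in, once; it reports no verdict.
The state is a dict: "clock": time; "q": joint angles; "qd": joint speeds; "joint_torque": joint torques, N m; "tool_pos": TCP position; "eef_rot": TCP orientation; "contact_force": force on the tool from outside, world axes, zero at the start; "moment": the same for the moment, N m; "opening": opening from 0.0 (shut) to 1.0 (fully open).
Only numpy, scipy, OpenCV 4.12 (cv2) and the standard library are available. Lean on these libraries where they do the work, as an engineer would, in place of code of your own. Each camera call takes 0.05 s, during which the arm holds its last target.

## Working session

There is one attempt and no reset: what is moved stays moved. The work goes in short steps, Python scripts to look and compute and a tool call to move; the robot and the scene stay as the last step left them, time stands still between calls to the robot, and variables do not carry over. Pictures are saved under pics/ and viewed, and the job is handed in when it is done.

Besides the shell and the picture viewer there is one more tool, called after "Emit:" as name(argument=value, ...), one argument or row to a line, values as JSON. arm_command: Moves the arm, as the interface text tells. Shift numbers are shares of 1000 mm and turn numbers shares of 45 degrees, none past 1 either way. Its arguments: {"type":"object","properties":{"deltas":{"type":"array","items":{"type":"object","properties":{"dx":{"type":"number","minimum":-1,"maximum":1},"dy":{"type":"number","minimum":-1,"maximum":1},"dz":{"type":"number","minimum":-1,"maximum":1},"wx":{"type":"number","minimum":-1,"maximum":1},"wy":{"type":"number","minimum":-1,"maximum":1},"wz":{"type":"number","minimum":-1,"maximum":1}}}},"claw":{"type":"number"},"grip_force":{"type":"number"}},"required":["deltas"]}

```bash
ls; mkdir -p pics; cat > h.py <<'E'
import numpy as np, cv2
from plant import r
def snap(n,f):
    c=r.get_calibration(n); im=np.array(r.snapshot(n)); cv2.imwrite('pics/'+f+'.png',im[:,:,::-1])
    np.savez('pics/'+f+'.npz',im=im,R=c['R'],t=c['t'],fov=c['vertical_fov'],cx=c['cx'],cy=c['cy']); return im
class V:
    def __init__(s,f):
        d=np.load('pics/'+f+'.npz'); s.im=d['im'];s.R=d['R'];s.t=d['t'];s.cx=float(d['cx']);s.cy=float(d['cy'])
        s.f=s.im.shape[0]/2/np.tan(np.radians(float(d['fov']))/2)
        s.o=-s.R.T@s.t
    def ray(s,u,v): 
        d=s.R.T@np.array([(u-s.cx)/s.f,(v-s.cy)/s.f,1]); return d/np.linalg.norm(d)
    def at(s,u,v,z): d=s.ray(u,v); return s.o+d*(z-s.o[2])/d[2]
    def proj(s,X): c=s.R@np.array(X)+s.t; return s.cx+s.f*c[0]/c[2], s.cy+s.f*c[1]/c[2]
def tri(*obs):
    A=np.zeros((3,3));b=np.zeros(3)
    for v,u,w in obs:
        d=v.ray(u,w);P=np.eye(3)-np.outer(d,d);A+=P;b+=P@v.o
    X=np.linalg.solve(A,b); return X,[np.hypot(*(np.array(v.proj(X))-[u,w])) for v,u,w in obs]
E
python3 - <<'E'
from h import *
print(r.get_state())
for n in ['scene','side','wrist']:
    snap(n,n+'0'); c=r.get_calibration(n); print(n,{k:np.round(v,3).tolist() for k,v in c.items()})
E
```

```text
pics
{'clock': 0.0, 'q': array([ 0.03377824,  0.68992741, -0.19456196,  1.5663345 ,  0.15729537,
        0.90249692, -0.21510399]), 'qd': array([ 0.00033452, -0.00184824, -0.00343589, -0.0004493 ,  0.0002742 ,
        0.00076544,  0.00151734]), 'joint_torque': array([ 3.38560185e-04, -5.27571630e+01, -1.26686912e+00, -1.53434461e+01,
       -5.26333472e-02,  6.56995355e-03,  1.65937727e-04]), 'tool_pos': array([ 6.24409466e-01, -6.73564160e-06,  2.56649063e-01]), 'eef_rot': array([ 0.50050105, -0.50038329,  0.49954873, -0.49956613]), 'contact_force': array([ 0.05502589,  0.79385957, -0.12284727]), 'moment': array([ 0.02764113,  0.02521733, -0.0397636 ]), 'opening': 1.0000523073848853}
scene {'vertical_fov': 56.66, 'cx': 318.82, 'cy': 195.322, 'R': [[-0.756, 0.654, -0.003], [0.385, 0.441, -0.811], [-0.529, -0.614, -0.585]], 't': [0.424, -0.165, 1.329]}
side {'vertical_fov': 51.754, 'cx': 320.169, 'cy': 200.033, 'R': [[-0.924, -0.383, 0.008], [-0.302, 0.715, -0.631], [0.236, -0.585, -0.776]], 't': [0.49, 0.223, 1.039]}
wrist {'vertical_fov': 71.515, 'cx': 318.407, 'cy': 199.207, 'R': [[1.0, -0.0, -0.002], [0.001, -0.947, 0.321], [-0.002, -0.321, -0.947]], 't': [-0.625, -0.045, 0.391]}
```

View pics/scene0.png

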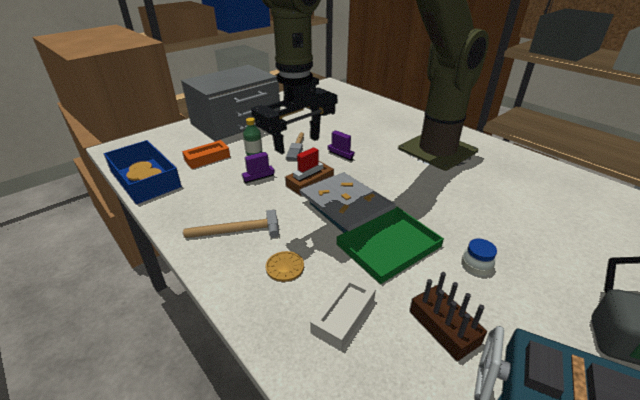

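View pics/side0.png

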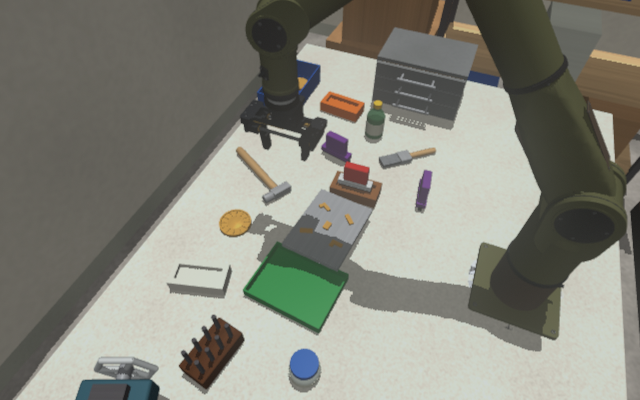

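View pics/wrist0.png

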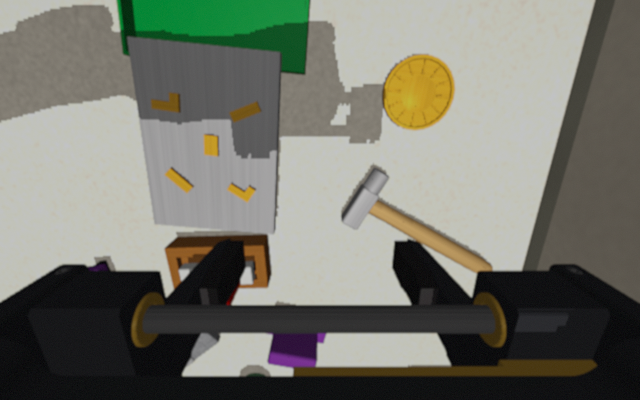

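The red-handled scraper sits in the brown rest at scene (308,165), side (357,178) and wrist (215,265). Its look-alikes are purple ones at scene (257,167) and (341,145). The orange rest at (206,153) and the white one at (343,315) aren't meant either. The tray is at the +y end. I'll confirm with enlarged crops.

```bash
python3 - <<'E'
import cv2
a=cv2.imread('pics/scene0.png')[120:290,240:450]; b=cv2.imread('pics/side0.png')[150:335,240:400]
cv2.imwrite('pics/sc0c.png',cv2.resize(a,None,fx=3.5,fy=3.5,interpolation=cv2.INTER_CUBIC))
cv2.imwrite('pics/si0c.png',cv2.resize(b,None,fx=3.2,fy=3.2,interpolation=cv2.INTER_CUBIC))
E
```

```text
(no output)
```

View pics/sc0c.png

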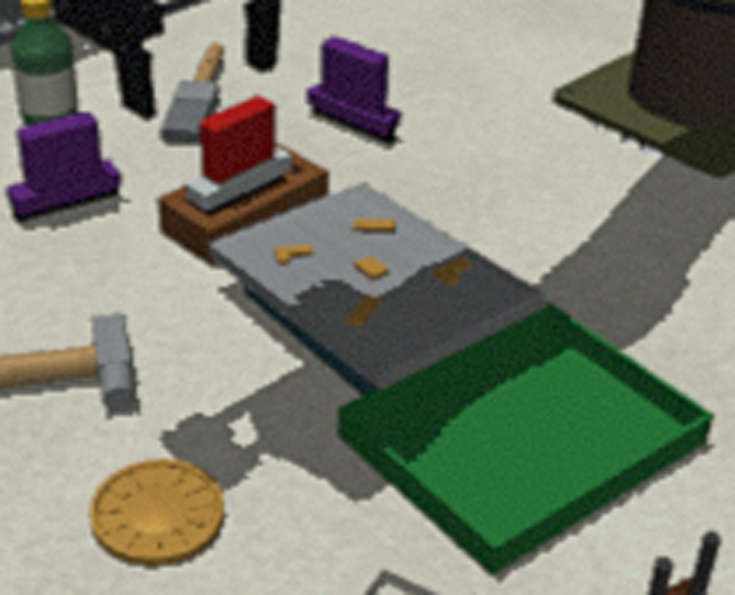

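View pics/si0c.png

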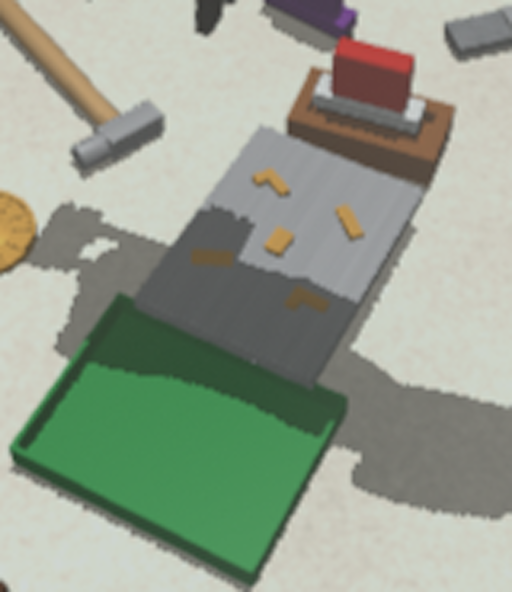

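```bash
python3 - <<'E'
from h import *
S,D,W=V('scene0'),V('side0'),V('wrist0')
sc=lambda u,v:(S,240+u/3.5,120+v/3.5); sd=lambda u,v:(D,240+u/3.2,150+v/3.2)
F={'rest+x':(sc(213,242),sd(264,127),(W,275,233)),'rest-x':(sc(365,184),sd(425,187),(W,155,224)),
'tray+x':(sc(375,388),sd(135,306),(W,281,50)),'tray-x':(sc(548,303),sd(314,384),(W,128,37)),
'R far +x':(sc(160,203),sd(310,72)),'R far? -x':(sc(326,172),sd(453,107)),'R near+x':(sc(210,232),sd(290,118)),
'H +x top':(sc(202,122),sd(338,48)),'H -x top':(sc(268,100),sd(412,63)),
'bar +x':(sc(196,200),sd(316,97)),'bar -x':(sc(290,160),sd(422,115)),
'Tray far+x':(sc(497,548),sd(14,445)),'Tray far-x':(sc(711,414),sd(253,572)),'Tray n-x':(sc(553,305),sd(345,405)),'Tray n+x':(sc(342,410),sd(120,298))}
P={}
for k,v in F.items():
    X,e=tri(*v); P[k]=X; print(k,np.round(X*1000,1),np.round(e,1))
from scipy.spatial.transform import Rotation as Ro
print(Ro.from_quat(r.get_state()['eef_rot']).as_matrix().round(3))
for k in ('rest','tray'): d=P[k+'+x']-P[k+'-x']; print(np.linalg.norm(d),np.degrees(np.arctan2(d[1],d[0])))
E
```

```text
rest+x [560.6 -82.5  39.1] [1.1 0.9 3.6]
rest-x [402.3 -69.3  39.2] [1.5 1.5 1.4]
tray+x [583.5 136.8  41.7] [1.  1.2 3.1]
tray-x [421.  151.6  45.7] [1.4 1.5 0.3]
R far +x [ 546.9 -170.    29.8] [0.3 0.3]
R far? -x [ 401.4 -137.6   40.7] [8.2 9. ]
R near+x [ 542.4 -107.1   30.8] [0.7 0.7]
H +x top [ 513.7 -145.   105.1] [1. 1.]
H -x top [ 445.5 -145.   106.1] [0.9 0.9]
bar +x [ 529.1 -138.8   38.2] [0.6 0.6]
bar -x [ 428.3 -139.3   45.1] [2.1 2.3]
Tray far+x [617.6 276.3  21.9] [1.5 1.4]
Tray far-x [411.1 295.9  23.1] [0.4 0.5]
Tray n-x [396.6 143.1  22.9] [0. 0.]
Tray n+x [603.2 121.3  21.1] [0.1 0.1]
[[ 0.    -0.001  1.   ]
 [-1.    -0.     0.   ]
 [ 0.    -1.    -0.001]]
0.15883209618903404 -4.770923577486454
0.16322848364627296 -5.209297953805235
```

Emit:
arm_command(
  deltas=[
    {"dx": 0.03, "dy": 0.005, "dz": -0.03, "wy": -0.18},
    {"dx": 0.06, "dy": 0.01, "dz": -0.06, "wy": -0.37},
    {"dx": 0.09, "dy": 0.02, "dz": -0.09, "wy": -0.56},
    {"dx": 0.12, "dy": 0.03, "dz": -0.12, "wy": -0.75},
    {"dx": 0.14, "dy": 0.03, "dz": -0.145, "wy": -0.94},
  ],
)

```text
invalid input at $.deltas[0]: expected keys dx, dy, dz, wx, wy, wz
```

Emit:
arm_command(
  deltas=[
    {"wy": -0.19},
    {"wy": -0.38},
    {"wy": -0.57},
    {"wy": -0.76},
    {"wy": -0.95},
  ],
)

```text
invalid input at $.deltas[0]: expected keys dx, dy, dz, wx, wy, wz
```

```bash
cat >> h.py <<'E'
from scipy.spatial.transform import Rotation as Ro
def st():
    s=r.get_state(); M=Ro.from_quat(s['eef_rot']).as_matrix()
    print('t',round(s['clock'],2),'p',(s['tool_pos']*1000).round(1),'z-yaw',np.degrees(np.arctan2(M[1,2],M[0,2])).round(2),'down',M[:,1].round(3),'F',s['contact_force'].round(2),'M',s['moment'].round(2),'op',round(s['opening'],3)); return s,M
def plan(p,yaw=None):
    "target tcp pos, yaw of tool z (deg), tool down"
    s,M=st(); d=M.T@(np.array(p)-s['tool_pos'])
    w=np.zeros(3)
    if yaw is not None:
        a=np.radians(yaw); z=np.array([np.cos(a),np.sin(a),0]);y=np.array([0,0,-1.]);x=np.cross(y,z)
        w=Ro.from_matrix(M.T@np.c_[x,y,z]).as_rotvec(degrees=True)/45
    print('d',d.round(4),'w',w.round(3))
E
python3 - <<'E'
from h import *
st(); snap('wrist','w1')
E
```

```text
t 0.15 p [624.6  -0.  256.8] z-yaw 0.0 down [-0.001 -0.    -1.   ] F [-0.37 -0.2   0.87] M [ 0.01 -0.02 -0.03] op 0.998
```

View pics/w1.png

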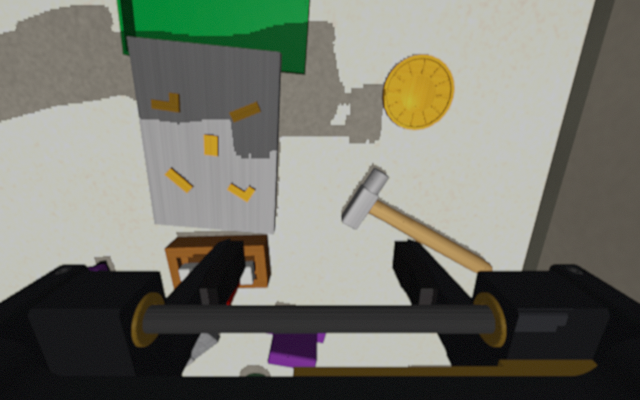

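All six keys are needed in every row.

Emit:
arm_command(
  deltas=[
    {"dx": 0.03, "dy": 0.005, "dz": -0.03, "wx": 0, "wy": -0.18, "wz": 0},
    {"dx": 0.06, "dy": 0.01, "dz": -0.06, "wx": 0, "wy": -0.37, "wz": 0},
    {"dx": 0.09, "dy": 0.02, "dz": -0.09, "wx": 0, "wy": -0.56, "wz": 0},
    {"dx": 0.12, "dy": 0.03, "dz": -0.12, "wx": 0, "wy": -0.75, "wz": 0},
    {"dx": 0.14, "dy": 0.03, "dz": -0.145, "wx": 0, "wy": -0.94, "wz": 0},
  ],
)

```text
clock: 0.7
tool_pos: [0.4771, -0.1423, 0.2262]
eef_rot: [0.648, -0.286, 0.284, -0.647]
contact_force: [0.0, -0.5, -0.6]
opening: 1.001
```

Emit:
arm_command(
  deltas=[
    {"dx": 0, "dy": 0, "dz": 0, "wx": 0, "wy": -0.19, "wz": 0},
    {"dx": 0, "dy": 0, "dz": 0, "wx": 0, "wy": -0.38, "wz": 0},
    {"dx": 0, "dy": 0, "dz": 0, "wx": 0, "wy": -0.57, "wz": 0},
    {"dx": 0, "dy": 0, "dz": 0, "wx": 0, "wy": -0.76, "wz": 0},
    {"dx": 0, "dy": 0, "dz": 0, "wx": 0, "wy": -0.95, "wz": 0},
  ],
)

```text
clock: 1.2
tool_pos: [0.48, -0.1402, 0.2274]
eef_rot: [0.707, -0.028, 0.028, -0.706]
contact_force: [-1.0, -0.3, 0.5]
opening: 0.999
```

```bash
python3 - <<'E'
from h import *
st(); snap('wrist','w2')
E
```

```text
t 1.2 p [ 480.  -140.2  227.4] z-yaw 85.38 down [ 0. -0. -1.] F [-0.98 -0.27  0.5 ] M [ 0.12 -0.03  0.01] op 0.999
```

View pics/w2.png

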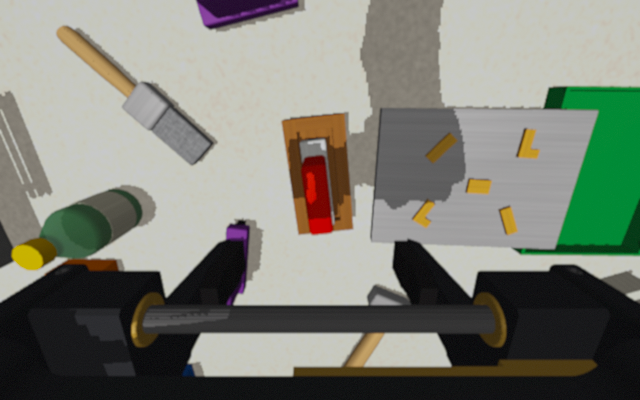

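```bash
python3 - <<'E'
from h import *
W=V('w2')
for n,u,v,z in [('purple top',238,222,.086),('purple top2',228,300,.086),('purple base',228,300,.03),('rest TL',283,122,.037),('rest TR',346,113,.037),('rest BR',352,229,.037),('rest BL',300,234,.037),
 ('hand TL',303,160,.111),('hand TR',325,156,.111),('hand BR',333,232,.111),('hand BL',311,234,.111),
 ('pl rest -x',381,107,.05),('pl rest+x',372,241,.05),('pl tray -x',598,110,.05),('pl tray+x',556,249,.05)]:
    print(n,(W.at(u,v,z)*1000).round(1))
cv2.imwrite('pics/w2c.png',cv2.resize(W.im[100:260,220:420,::-1],None,fx=4,fy=3.7,interpolation=cv2.INTER_CUBIC))
E
```

```text
purple top [ 505.9 -227.9   86. ]
purple top2 [ 602.2 -256.5   86. ]
purple base [ 645.  -281.9   30. ]
rest TL [ 411.6 -174.9   37. ]
rest TR [ 407.7 -105.3   37. ]
rest BR [ 546.7 -104.6   37. ]
rest BL [ 548.3 -170.1   37. ]
hand TL [ 441.7 -151.9  111. ]
hand TR [ 439.8 -132.3  111. ]
hand BR [ 513.5 -130.   111. ]
hand BL [ 513.9 -151.2  111. ]
pl rest -x [404.3 -70.   50. ]
pl rest+x [558.5 -82.2  50. ]
pl tray -x [425.5 155.4  50. ]
pl tray+x [587.8 143.1  50. ]
```

View pics/w2c.png

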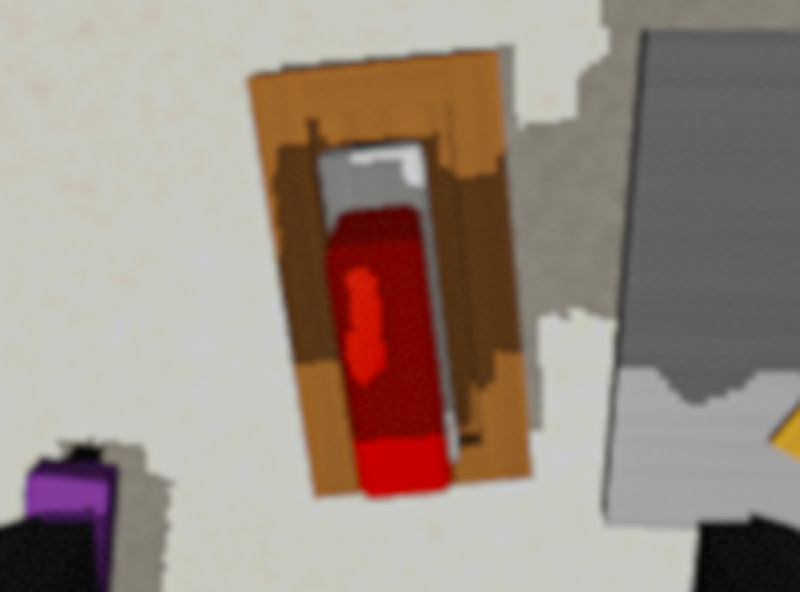

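```bash
python3 - <<'E'
from h import *
S,D,W=V('scene0'),V('side0'),V('w2')
sc=lambda u,v:(S,240+u/3.5,120+v/3.5); sd=lambda u,v:(D,240+u/3.2,150+v/3.2)
for z in (.111,.106):
  q=[W.at(u,v,z)*1000 for u,v in((302,165),(325.5,165),(332.5,232.5),(312,233.7))]; print(np.round(q,1).tolist(),np.mean(q,0))
  print([np.degrees(np.arctan2((b-a)[1],(b-a)[0])) for a,b in((q[0],q[3]),(q[1],q[2]))])
for n,o in {'H+x far(-y)':(sd(342,41),(W,312,233.7)),'H-x -y':(sd(414,54),(W,302,165)),'rest+x+y':(sc(210,232),sd(290,118),(W,352,229)),'rest+x-y':(sc(160,203),sd(310,72),(W,300,234)),
 'rest-x+y':(sd(428,187*0+162),(W,346,113))}.items():
  X,e=tri(*o); print(n,(X*1000).round(1),np.round(e,1))
plan([.480,-.141,.087],90)
E
```

```text
[[446.1, -153.2, 111.0], [447.8, -132.4, 111.0], [514.0, -130.5, 111.0], [513.6, -150.3, 111.0]] [ 480.37353632 -141.59145274  111.        ]
[np.float64(2.481997061392777), np.float64(1.6811681925145245)]
[[447.1, -153.6, 106.0], [448.8, -132.4, 106.0], [516.4, -130.4, 106.0], [516.0, -150.6, 106.0]] [ 482.08524511 -141.73243606  106.        ]
[np.float64(2.481997061392767), np.float64(1.6811681925145177)]
H+x far(-y) [ 513.6 -150.1  106.9] [0.7 1.9]
H-x -y [ 446.3 -153.1  112.7] [0.2 0.6]
rest+x+y [ 544.6 -104.4   34.2] [1.  1.1 2.5]
rest+x-y [ 548.3 -169.6   31.2] [0.7 0.5 2.1]
rest-x+y [ 408.8 -105.1   36.1] [0.4 1.1]
t 1.25 p [ 479.9 -140.4  227.2] z-yaw 85.68 down [-0.  0. -1.] F [ 0.41  0.6  -0.86] M [ 0.03 -0.04  0.01] op 0.999
d [ 0.0002  0.1402 -0.0006] w [-0.    -0.096 -0.   ]
```

Every view agrees: handle centre about (480,-141.5), top about 111 mm, yaw about 2°. The rest measures 139 x 70 and its top is about 37 mm. I'll descend now.

Emit:
arm_command(
  deltas=[
    {"dx": 0, "dy": 0.02, "dz": 0, "wx": 0, "wy": -0.07, "wz": 0},
    {"dx": 0, "dy": 0.05, "dz": -0.001, "wx": 0, "wy": -0.14, "wz": 0},
    {"dx": 0, "dy": 0.085, "dz": -0.001, "wx": 0, "wy": -0.14, "wz": 0},
    {"dx": 0, "dy": 0.12, "dz": -0.001, "wx": 0, "wy": -0.14, "wz": 0},
    {"dx": 0, "dy": 0.14, "dz": -0.001, "wx": 0, "wy": -0.14, "wz": 0},
  ],
)

```text
clock: 1.75
tool_pos: [0.479, -0.141, 0.0852]
eef_rot: [-0.707, -0.006, 0.008, 0.707]
contact_force: [1.1, 0.0, -0.4]
opening: 1.001
```

Emit:
arm_command(
  deltas=[
    {"dx": 0, "dy": 0, "dz": 0, "wx": 0, "wy": 0, "wz": 0},
    {"dx": 0, "dy": 0, "dz": 0, "wx": 0, "wy": 0, "wz": 0},
    {"dx": 0, "dy": 0, "dz": 0, "wx": 0, "wy": 0, "wz": 0},
    {"dx": 0, "dy": 0, "dz": 0, "wx": 0, "wy": 0, "wz": 0},
    {"dx": 0, "dy": 0, "dz": 0, "wx": 0, "wy": 0, "wz": 0},
  ],
  claw=-1,
  grip_force=35,
)

```text
clock: 2.25
tool_pos: [0.4805, -0.1412, 0.0883]
eef_rot: [0.707, 0.009, -0.007, -0.707]
contact_force: [-0.7, 0.1, 0.9]
opening: 0.568
```

```bash
python3 - <<'E'
from h import *
st(); snap('side','s3')
cv2.imwrite('pics/s3c.png',cv2.resize(V('s3').im[100:300,240:440,::-1],None,fx=3,fy=3,interpolation=cv2.INTER_CUBIC))
E
```

```text
t 2.25 p [ 480.5 -141.2   88.3] z-yaw 91.31 down [ 0.002 -0.    -1.   ] F [-0.65  0.11  0.9 ] M [ 0.09 -0.08  0.04] op 0.568
```

View pics/s3c.png

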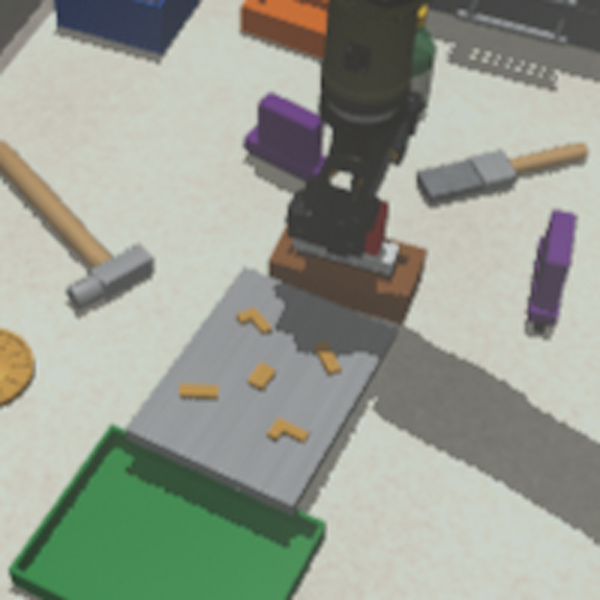

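Emit:
arm_command(
  deltas=[
    {"dx": 0, "dy": 0, "dz": 0, "wx": 0, "wy": 0, "wz": 0},
    {"dx": 0, "dy": 0, "dz": 0, "wx": 0, "wy": 0, "wz": 0},
    {"dx": 0, "dy": 0, "dz": 0, "wx": 0, "wy": 0, "wz": 0},
    {"dx": 0, "dy": 0, "dz": 0, "wx": 0, "wy": 0, "wz": 0},
    {"dx": 0, "dy": 0, "dz": 0, "wx": 0, "wy": 0, "wz": 0},
  ],
  claw=-1,
  grip_force=50,
)

```text
clock: 2.8
tool_pos: [0.48, -0.141, 0.0875]
eef_rot: [0.707, 0.008, -0.008, -0.707]
contact_force: [1.1, -0.3, 0.7]
opening: 0.269
```

```bash
python3 - <<'E'
from h import *
st()
W=V('w2'); D=V('s3')
th=np.radians(-5); a=np.array([np.cos(th),np.sin(th)]); b=np.array([-np.sin(th),np.cos(th)]); C=np.array([.4925,.035])
for nm,v,roi in (('w',W,(100,260,370,605)),('d',D,(190,270,275,385))):
    im=v.im; hsv=cv2.cvtColor(im,cv2.COLOR_RGB2HSV); m=cv2.inRange(hsv,(12,120,50),(28,255,255)); k=np.zeros_like(m); k[roi[0]:roi[1],roi[2]:roi[3]]=1; m=m*k
    n,l,s,c=cv2.connectedComponentsWithStats(m)
    for i in range(1,n):
        if s[i,4]<25: continue
        ys,xs=np.where(l==i); P=np.array([v.at(x,y,.0535)[:2] for x,y in zip(xs,ys)])-C
        print(nm,s[i],'bed x %.0f..%.0f y %.0f..%.0f'%(1e3*(P@a).min(),1e3*(P@a).max(),1e3*(P@b).min(),1e3*(P@b).max()))
E
```

```text
t 2.8 p [ 480.  -141.    87.5] z-yaw 91.35 down [ 0. -0. -1.] F [ 1.05 -0.27  0.73] M [ 0.02  0.01 -0.06] op 0.269
w [517 129  22  29 386] bed x -58..-28 y 38..60
w [426 133  31  30 372] bed x -53..-22 y -60..-30
w [467 179  24  15 302] bed x -3..13 y -10..16
w [413 200  21  27 275] bed x 22..54 y -66..-45
w [500 207  17  28 303] bed x 30..64 y 34..58
d [320 203  10   8  29] bed x 23..51 y -60..-44
d [346 217   7   7  27] bed x -52..-30 y -49..-32
d [323 222   8   7  35] bed x -2..11 y -8..13
d [300 228  12   4  37] bed x 32..60 y 34..53
d [330 240  12   7  38] bed x -57..-30 y 37..55
```

Emit:
arm_command(
  deltas=[
    {"dx": 0, "dy": -0.005, "dz": 0, "wx": 0, "wy": 0, "wz": 0},
    {"dx": 0, "dy": -0.015, "dz": 0, "wx": 0, "wy": 0, "wz": 0},
    {"dx": 0, "dy": -0.03, "dz": 0, "wx": 0, "wy": 0, "wz": 0},
    {"dx": 0, "dy": -0.045, "dz": 0, "wx": 0, "wy": 0, "wz": 0},
    {"dx": 0, "dy": -0.06, "dz": 0, "wx": 0, "wy": 0, "wz": 0},
  ],
)

```text
clock: 3.3
tool_pos: [0.4796, -0.1409, 0.1485]
eef_rot: [-0.707, -0.008, 0.009, 0.707]
contact_force: [0.1, -1.6, -3.2]
opening: 0.27
```

```bash
python3 - <<'E'
from h import *
plan([.4523,-.0568,.135],85)
E
```

```text
t 3.3 p [ 479.6 -140.9  148.5] z-yaw 91.36 down [-0.  0. -1.] F [ 0.1  -1.6  -3.19] M [ 0.13 -0.07  0.01] op 0.27
d [-0.0253  0.0135  0.0847] w [-0.     0.141 -0.   ]
```

Emit:
arm_command(
  deltas=[
    {"dx": -0.006, "dy": 0, "dz": 0.02, "wx": 0, "wy": 0.035, "wz": 0},
    {"dx": -0.013, "dy": 0, "dz": 0.043, "wx": 0, "wy": 0.07, "wz": 0},
    {"dx": -0.02, "dy": 0.005, "dz": 0.066, "wx": 0, "wy": 0.11, "wz": 0},
    {"dx": -0.025, "dy": 0.01, "dz": 0.085, "wx": 0, "wy": 0.141, "wz": 0},
    {"dx": -0.025, "dy": 0.0135, "dz": 0.085, "wx": 0, "wy": 0.141, "wz": 0},
  ],
)

```text
clock: 3.8
tool_pos: [0.4524, -0.0534, 0.1345]
eef_rot: [-0.706, 0.029, -0.029, 0.707]
contact_force: [-0.1, -0.2, -2.7]
opening: 0.266
```

```bash
python3 - <<'E'
from h import *
plan([.4523,-.0568,.135],85)
snap('side','s4')
cv2.imwrite('pics/s4c.png',cv2.resize(V('s4').im[130:300,250:420,::-1],None,fx=3.5,fy=3.5,interpolation=cv2.INTER_CUBIC))
E
```

```text
t 3.8 p [452.4 -53.4 134.5] z-yaw 85.31 down [ 0.     0.002 -1.   ] F [-0.13 -0.17 -2.69] M [ 0.08 -0.07  0.04] op 0.266
d [ 0.0002 -0.0005 -0.0034] w [-0.003  0.007 -0.   ]
```

View pics/s4c.png

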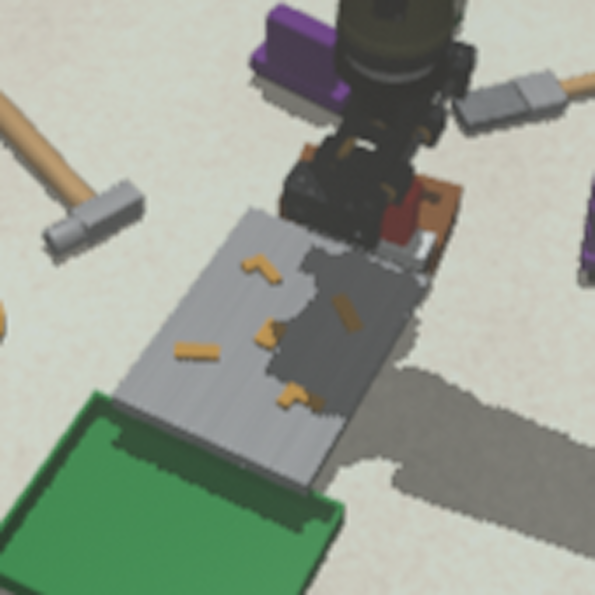

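Emit:
arm_command(
  deltas=[
    {"dx": 0, "dy": 0.004, "dz": -0.002, "wx": 0, "wy": 0, "wz": 0},
    {"dx": 0, "dy": 0.008, "dz": -0.003, "wx": 0, "wy": 0, "wz": 0},
    {"dx": 0, "dy": 0.012, "dz": -0.003, "wx": 0, "wy": 0, "wz": 0},
    {"dx": 0, "dy": 0.0135, "dz": -0.003, "wx": 0, "wy": 0, "wz": 0},
    {"dx": 0, "dy": 0.014, "dz": -0.003, "wx": 0, "wy": 0, "wz": 0},
  ],
)

```text
clock: 4.35
tool_pos: [0.4526, -0.0599, 0.1196]
eef_rot: [0.706, -0.031, 0.031, -0.706]
contact_force: [-0.1, -0.4, -3.2]
opening: 0.264
```

Emit:
arm_command(
  deltas=[
    {"dx": 0, "dy": 0.0005, "dz": 0, "wx": 0, "wy": 0, "wz": 0},
    {"dx": 0, "dy": 0.001, "dz": 0, "wx": 0, "wy": 0, "wz": 0},
    {"dx": 0, "dy": 0.0015, "dz": 0, "wx": 0, "wy": 0, "wz": 0},
    {"dx": 0, "dy": 0.002, "dz": 0, "wx": 0, "wy": 0, "wz": 0},
    {"dx": 0, "dy": 0.002, "dz": 0, "wx": 0, "wy": 0, "wz": 0},
  ],
)

```text
clock: 4.85
tool_pos: [0.4527, -0.0595, 0.1179]
eef_rot: [-0.706, 0.031, -0.031, 0.706]
contact_force: [-0.5, 0.5, -3.0]
opening: 0.267
```

Emit:
arm_command(
  deltas=[
    {"dx": 0, "dy": 0.0005, "dz": 0, "wx": 0, "wy": 0, "wz": 0},
    {"dx": 0, "dy": 0.001, "dz": 0, "wx": 0, "wy": 0, "wz": 0},
    {"dx": 0, "dy": 0.0015, "dz": 0, "wx": 0, "wy": 0, "wz": 0},
    {"dx": 0, "dy": 0.002, "dz": 0, "wx": 0, "wy": 0, "wz": 0},
    {"dx": 0, "dy": 0.002, "dz": 0, "wx": 0, "wy": 0, "wz": 0},
  ],
)

```text
clock: 5.35
tool_pos: [0.4527, -0.0596, 0.1159]
eef_rot: [0.706, -0.031, 0.031, -0.706]
contact_force: [0.2, -0.0, -3.3]
opening: 0.268
```

Emit:
arm_command(
  deltas=[
    {"dx": 0, "dy": 0.0005, "dz": 0, "wx": 0, "wy": 0, "wz": 0},
    {"dx": 0, "dy": 0.001, "dz": 0, "wx": 0, "wy": 0, "wz": 0},
    {"dx": 0, "dy": 0.0015, "dz": 0, "wx": 0, "wy": 0, "wz": 0},
    {"dx": 0, "dy": 0.0015, "dz": 0, "wx": 0, "wy": 0, "wz": 0},
    {"dx": 0, "dy": 0.0015, "dz": 0, "wx": 0, "wy": 0, "wz": 0},
  ],
)

```text
clock: 5.85
tool_pos: [0.4527, -0.0596, 0.1144]
eef_rot: [0.706, -0.031, 0.031, -0.706]
contact_force: [-0.0, 0.3, -2.8]
opening: 0.265
```

Emit:
arm_command(
  deltas=[
    {"dx": 0, "dy": 0.0008, "dz": 0, "wx": 0, "wy": 0, "wz": 0},
    {"dx": 0, "dy": 0.0016, "dz": 0, "wx": 0, "wy": 0, "wz": 0},
    {"dx": 0, "dy": 0.0024, "dz": 0, "wx": 0, "wy": 0, "wz": 0},
    {"dx": 0, "dy": 0.003, "dz": 0, "wx": 0, "wy": 0, "wz": 0},
    {"dx": 0, "dy": 0.003, "dz": 0, "wx": 0, "wy": 0, "wz": 0},
  ],
)

```text
clock: 6.35
tool_pos: [0.4526, -0.0596, 0.1113]
eef_rot: [0.706, -0.031, 0.031, -0.706]
contact_force: [-0.3, -0.5, -2.5]
opening: 0.265
```

Emit:
arm_command(
  deltas=[
    {"dx": 0, "dy": 0.0005, "dz": 0, "wx": 0, "wy": 0, "wz": 0},
    {"dx": 0, "dy": 0.001, "dz": 0, "wx": 0, "wy": 0, "wz": 0},
    {"dx": 0, "dy": 0.0015, "dz": 0, "wx": 0, "wy": 0, "wz": 0},
    {"dx": 0, "dy": 0.0015, "dz": 0, "wx": 0, "wy": 0, "wz": 0},
    {"dx": 0, "dy": 0.0015, "dz": 0, "wx": 0, "wy": 0, "wz": 0},
  ],
)

```text
clock: 6.85
tool_pos: [0.4527, -0.0596, 0.1099]
eef_rot: [0.706, -0.031, 0.031, -0.706]
contact_force: [0.1, -0.4, -2.4]
opening: 0.271
```

Emit:
arm_command(
  deltas=[
    {"dx": 0, "dy": 0.0005, "dz": 0, "wx": 0, "wy": 0, "wz": 0},
    {"dx": 0, "dy": 0.001, "dz": 0, "wx": 0, "wy": 0, "wz": 0},
    {"dx": 0, "dy": 0.0015, "dz": 0, "wx": 0, "wy": 0, "wz": 0},
    {"dx": 0, "dy": 0.0015, "dz": 0, "wx": 0, "wy": 0, "wz": 0},
    {"dx": 0, "dy": 0.0015, "dz": 0, "wx": 0, "wy": 0, "wz": 0},
  ],
)

```text
clock: 7.35
tool_pos: [0.4527, -0.0595, 0.1084]
eef_rot: [-0.706, 0.031, -0.031, 0.706]
contact_force: [0.2, -0.2, -2.3]
opening: 0.267
```

Emit:
arm_command(
  deltas=[
    {"dx": 0, "dy": 0.0005, "dz": 0, "wx": 0, "wy": 0, "wz": 0},
    {"dx": 0, "dy": 0.001, "dz": 0, "wx": 0, "wy": 0, "wz": 0},
    {"dx": 0, "dy": 0.0015, "dz": 0, "wx": 0, "wy": 0, "wz": 0},
    {"dx": 0, "dy": 0.0015, "dz": 0, "wx": 0, "wy": 0, "wz": 0},
    {"dx": 0, "dy": 0.0015, "dz": 0, "wx": 0, "wy": 0, "wz": 0},
  ],
)

```text
clock: 7.85
tool_pos: [0.4527, -0.0596, 0.1071]
eef_rot: [0.706, -0.031, 0.031, -0.706]
contact_force: [-0.6, 0.0, 0.1]
opening: 0.267
```

Contact is at TCP z about 107.3, so the edge sits near 45 mm. The rest end is low and the tray end high, at a cant of about 3°. I'll start the wipe with force feedback.

Emit:
arm_command(
  deltas=[
    {"dx": 0, "dy": 0.0006, "dz": 0, "wx": 0, "wy": 0.007, "wz": 0},
    {"dx": 0, "dy": 0.0003, "dz": 0.006, "wx": 0, "wy": 0.007, "wz": 0},
    {"dx": 0, "dy": 0, "dz": 0.012, "wx": 0, "wy": 0.007, "wz": 0},
    {"dx": 0, "dy": -0.0003, "dz": 0.018, "wx": 0, "wy": 0.007, "wz": 0},
    {"dx": 0, "dy": -0.0006, "dz": 0.024, "wx": 0, "wy": 0.007, "wz": 0},
  ],
)

```text
clock: 8.35
tool_pos: [0.4544, -0.0375, 0.1077]
eef_rot: [0.708, -0.034, 0.033, -0.705]
contact_force: [-1.5, -4.9, 4.5]
opening: 0.27
```

```bash
python3 - <<'E'
from h import *
st()
E
```

```text
t 8.35 p [454.4 -37.5 107.7] z-yaw 84.56 down [-0.001 -0.004 -1.   ] F [-1.52 -4.88  4.52] M [-1.38  0.05 -0.01] op 0.27
```

Emit:
arm_command(
  deltas=[
    {"dx": 0, "dy": -0.0003, "dz": 0.006, "wx": 0, "wy": 0, "wz": 0},
    {"dx": 0, "dy": -0.0006, "dz": 0.012, "wx": 0, "wy": 0, "wz": 0},
    {"dx": 0, "dy": -0.0009, "dz": 0.018, "wx": 0, "wy": 0, "wz": 0},
    {"dx": 0, "dy": -0.0012, "dz": 0.024, "wx": 0, "wy": 0, "wz": 0},
    {"dx": 0, "dy": -0.0015, "dz": 0.03, "wx": 0, "wy": 0, "wz": 0},
  ],
)

```text
clock: 8.85
tool_pos: [0.457, -0.0083, 0.1093]
eef_rot: [0.708, -0.034, 0.033, -0.704]
contact_force: [-0.9, -6.9, 5.4]
opening: 0.269
```

```bash
python3 - <<'E'
from h import *
st(); snap('side','s5')
cv2.imwrite('pics/s5c.png',cv2.resize(V('s5').im[130:300,250:420,::-1],None,fx=3.5,fy=3.5,interpolation=cv2.INTER_CUBIC))
E
```

```text
t 8.85 p [457.   -8.3 109.3] z-yaw 84.53 down [-0.001 -0.005 -1.   ] F [-0.86 -6.85  5.39] M [-1.62  0.03  0.01] op 0.269
```

View pics/s5c.png

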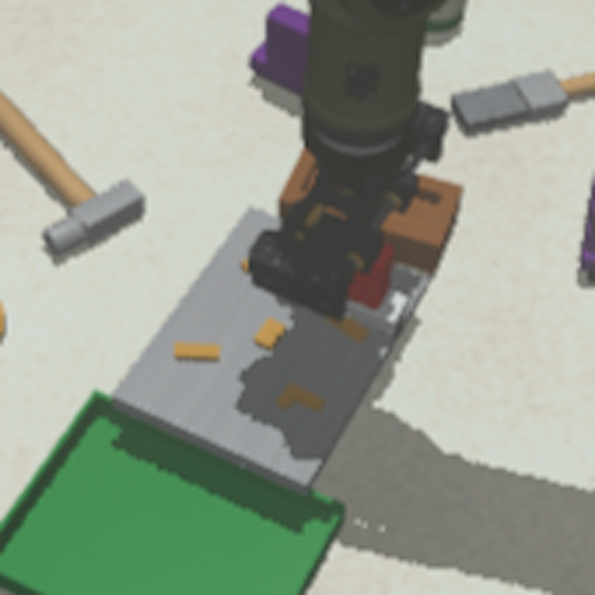

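The near chip is turning flat against the blade at about 8 N, and the L-chip on +x at (245,265) looks untouched. I'll keep going.

Emit:
arm_command(
  deltas=[
    {"dx": 0, "dy": -0.0004, "dz": 0.006, "wx": 0, "wy": 0, "wz": 0},
    {"dx": 0, "dy": -0.0007, "dz": 0.012, "wx": 0, "wy": 0, "wz": 0},
    {"dx": 0, "dy": -0.001, "dz": 0.018, "wx": 0, "wy": 0, "wz": 0},
    {"dx": 0, "dy": -0.0013, "dz": 0.024, "wx": 0, "wy": 0, "wz": 0},
    {"dx": 0, "dy": -0.0016, "dz": 0.03, "wx": 0, "wy": 0, "wz": 0},
  ],
)

```text
clock: 9.4
tool_pos: [0.4596, 0.0211, 0.1109]
eef_rot: [0.709, -0.034, 0.033, -0.704]
contact_force: [-0.9, -8.1, 6.9]
opening: 0.267
```

Emit:
arm_command(
  deltas=[
    {"dx": 0, "dy": -0.0003, "dz": 0.006, "wx": 0, "wy": 0, "wz": 0},
    {"dx": 0, "dy": -0.0006, "dz": 0.012, "wx": 0, "wy": 0, "wz": 0},
    {"dx": 0, "dy": -0.0009, "dz": 0.018, "wx": 0, "wy": 0, "wz": 0},
    {"dx": 0, "dy": -0.0012, "dz": 0.024, "wx": 0, "wy": 0, "wz": 0},
    {"dx": 0, "dy": -0.0015, "dz": 0.03, "wx": 0, "wy": 0, "wz": 0},
  ],
)

```text
clock: 9.9
tool_pos: [0.4622, 0.0501, 0.1124]
eef_rot: [0.709, -0.035, 0.033, -0.703]
contact_force: [-0.4, -8.3, 8.8]
opening: 0.268
```

```bash
python3 - <<'E'
from h import *
st(); snap('side','s6')
cv2.imwrite('pics/s6c.png',cv2.resize(V('s6').im[130:300,250:420,::-1],None,fx=3.5,fy=3.5,interpolation=cv2.INTER_CUBIC))
E
```

```text
t 9.9 p [462.2  50.1 112.4] z-yaw 84.49 down [-0.002 -0.008 -1.   ] F [-0.37 -8.3   8.79] M [-2.08  0.04 -0.01] op 0.268
```

View pics/s6c.png

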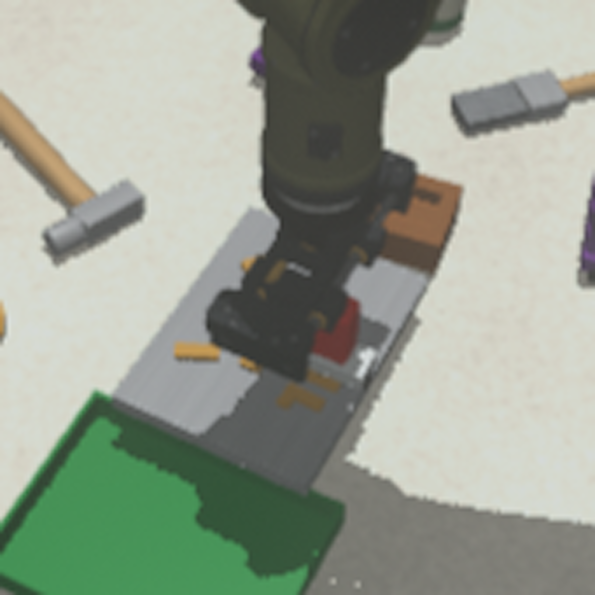

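Emit:
arm_command(
  deltas=[
    {"dx": 0, "dy": -0.0006, "dz": 0.006, "wx": 0, "wy": 0, "wz": 0},
    {"dx": 0, "dy": -0.001, "dz": 0.012, "wx": 0, "wy": 0, "wz": 0},
    {"dx": 0, "dy": -0.0014, "dz": 0.018, "wx": 0, "wy": 0, "wz": 0},
    {"dx": 0, "dy": -0.0017, "dz": 0.024, "wx": 0, "wy": 0, "wz": 0},
    {"dx": 0, "dy": -0.002, "dz": 0.03, "wx": 0, "wy": 0, "wz": 0},
  ],
)

```text
clock: 10.45
tool_pos: [0.465, 0.0802, 0.1143]
eef_rot: [0.709, -0.035, 0.033, -0.704]
contact_force: [-1.2, -8.5, 7.3]
opening: 0.266
```

Emit:
arm_command(
  deltas=[
    {"dx": 0, "dy": -0.0004, "dz": 0.006, "wx": 0, "wy": 0, "wz": 0},
    {"dx": 0, "dy": -0.0008, "dz": 0.012, "wx": 0, "wy": 0, "wz": 0},
    {"dx": 0, "dy": -0.0012, "dz": 0.018, "wx": 0, "wy": 0, "wz": 0},
    {"dx": 0, "dy": -0.0015, "dz": 0.024, "wx": 0, "wy": 0, "wz": 0},
    {"dx": 0, "dy": -0.0019, "dz": 0.03, "wx": 0, "wy": 0, "wz": 0},
  ],
)

```text
clock: 10.95
tool_pos: [0.4677, 0.11, 0.1161]
eef_rot: [0.709, -0.034, 0.033, -0.704]
contact_force: [-1.2, -6.9, 6.2]
opening: 0.272
```

```bash
python3 - <<'E'
from h import *
st(); snap('scene','c7')
cv2.imwrite('pics/c7c.png',cv2.resize(V('c7').im[120:290,270:450,::-1],None,fx=3.5,fy=3.5,interpolation=cv2.INTER_CUBIC))
E
```

```text
t 10.95 p [467.7 110.  116.1] z-yaw 84.52 down [-0.002 -0.008 -1.   ] F [-1.17 -6.91  6.16] M [-1.87  0.04  0.02] op 0.272
```

View pics/c7c.png

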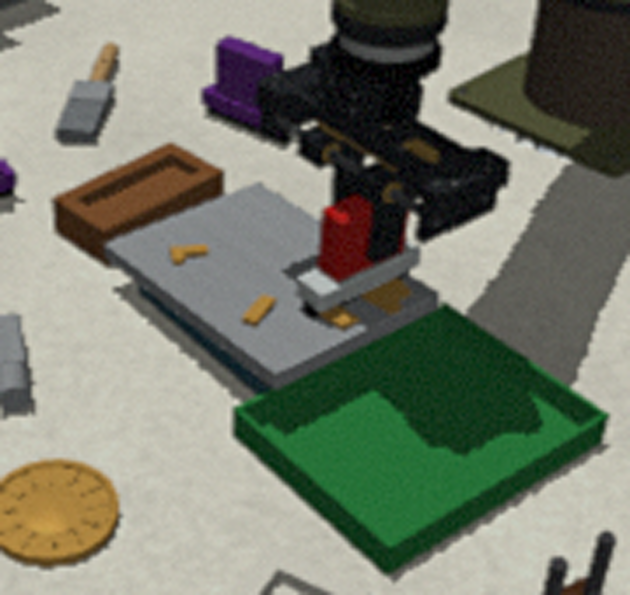

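Emit:
arm_command(
  deltas=[
    {"dx": 0, "dy": -0.0003, "dz": 0.006, "wx": 0, "wy": 0, "wz": 0},
    {"dx": 0, "dy": -0.0007, "dz": 0.012, "wx": 0, "wy": 0, "wz": 0},
    {"dx": 0, "dy": -0.001, "dz": 0.018, "wx": 0, "wy": 0, "wz": 0},
    {"dx": 0, "dy": -0.0013, "dz": 0.024, "wx": 0, "wy": 0, "wz": 0},
    {"dx": 0, "dy": -0.0016, "dz": 0.03, "wx": 0, "wy": 0, "wz": 0},
  ],
)

```text
clock: 11.5
tool_pos: [0.4704, 0.1393, 0.1177]
eef_rot: [0.709, -0.035, 0.033, -0.703]
contact_force: [-0.8, -8.0, 8.3]
opening: 0.268
```

```bash
python3 - <<'E'
from h import *
st(); snap('scene','c8')
cv2.imwrite('pics/c8c.png',cv2.resize(V('c8').im[120:290,270:450,::-1],None,fx=3.5,fy=3.5,interpolation=cv2.INTER_CUBIC))
E
```

```text
t 11.5 p [470.4 139.3 117.7] z-yaw 84.51 down [-0.003 -0.009 -1.   ] F [-0.78 -7.98  8.32] M [-2.09  0.09  0.04] op 0.268
```

View pics/c8c.png

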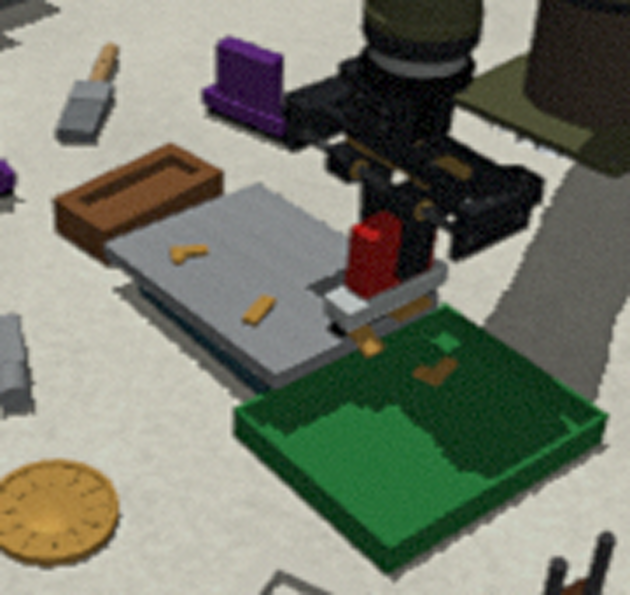

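Emit:
arm_command(
  deltas=[
    {"dx": 0, "dy": -0.0003, "dz": 0.003, "wx": 0, "wy": 0, "wz": 0},
    {"dx": 0, "dy": -0.0005, "dz": 0.006, "wx": 0, "wy": 0, "wz": 0},
    {"dx": 0, "dy": -0.0007, "dz": 0.009, "wx": 0, "wy": 0, "wz": 0},
    {"dx": 0, "dy": -0.0007, "dz": 0.01, "wx": 0, "wy": 0, "wz": 0},
    {"dx": 0, "dy": -0.0007, "dz": 0.01, "wx": 0, "wy": 0, "wz": 0},
  ],
)

```text
clock: 12.05
tool_pos: [0.4721, 0.1532, 0.1183]
eef_rot: [0.707, -0.033, 0.033, -0.706]
contact_force: [0.2, 0.1, -3.8]
opening: 0.269
```

```bash
python3 - <<'E'
from h import *
st(); snap('scene','c9')
cv2.imwrite('pics/c9c.png',cv2.resize(V('c9').im[120:290,270:450,::-1],None,fx=3.5,fy=3.5,interpolation=cv2.INTER_CUBIC))
E
```

```text
t 12.05 p [472.1 153.2 118.3] z-yaw 84.69 down [-0.    -0.001 -1.   ] F [ 0.19  0.06 -3.84] M [ 0.11 -0.2  -0.03] op 0.269
```

View pics/c9c.png

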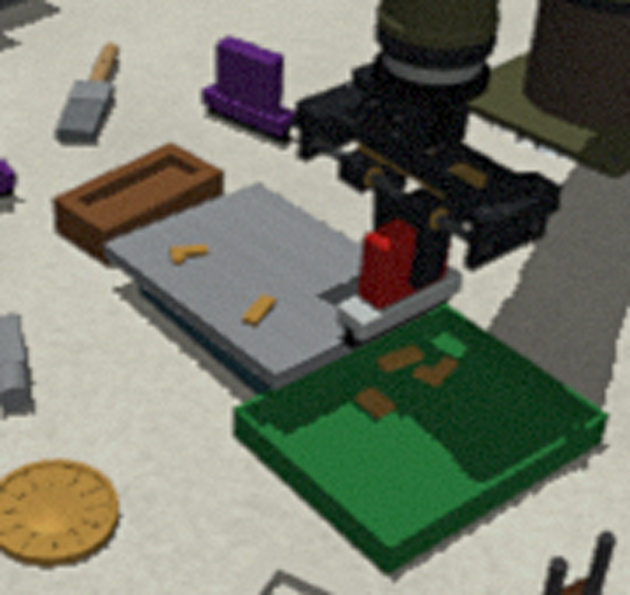

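Three chips are in the tray, and the other two (crop (188,252) and (260,308)) are untouched on the +x side. I'll lift and go back for the second stroke.

Emit:
arm_command(
  deltas=[
    {"dx": 0, "dy": -0.01, "dz": 0, "wx": 0, "wy": 0, "wz": 0},
    {"dx": 0.005, "dy": -0.022, "dz": -0.01, "wx": 0, "wy": 0, "wz": 0},
    {"dx": 0.02, "dy": -0.022, "dz": -0.045, "wx": 0, "wy": 0, "wz": 0},
    {"dx": 0.035, "dy": -0.022, "dz": -0.085, "wx": 0, "wy": 0, "wz": 0},
    {"dx": 0.05, "dy": -0.022, "dz": -0.125, "wx": 0, "wy": 0, "wz": 0},
  ],
)

```text
clock: 12.6
tool_pos: [0.5115, 0.0246, 0.141]
eef_rot: [-0.706, 0.031, -0.033, 0.707]
contact_force: [0.3, 0.0, -3.0]
opening: 0.265
```

```bash
python3 - <<'E'
from h import *
plan([.5141,-.0622,.114],85)
E
```

```text
t 12.6 p [511.5  24.6 141. ] z-yaw 84.82 down [ 0.002  0.002 -1.   ] F [ 0.27  0.01 -2.97] M [ 0.08 -0.1  -0.03] op 0.265
d [ 0.0104  0.0268 -0.0862] w [-0.003 -0.004  0.002]
```

Emit:
arm_command(
  deltas=[
    {"dx": 0.004, "dy": 0, "dz": -0.03, "wx": 0, "wy": 0, "wz": 0},
    {"dx": 0.01, "dy": 0, "dz": -0.06, "wx": 0, "wy": 0, "wz": 0},
    {"dx": 0.01, "dy": 0.003, "dz": -0.083, "wx": 0, "wy": 0, "wz": 0},
    {"dx": 0.01, "dy": 0.015, "dz": -0.083, "wx": 0, "wy": 0, "wz": 0},
    {"dx": 0.01, "dy": 0.026, "dz": -0.083, "wx": 0, "wy": 0, "wz": 0},
  ],
)

```text
clock: 13.1
tool_pos: [0.5134, -0.0585, 0.114]
eef_rot: [-0.706, 0.032, -0.034, 0.707]
contact_force: [0.2, 1.1, -2.6]
opening: 0.269
```

Emit:
arm_command(
  deltas=[
    {"dx": 0, "dy": 0.001, "dz": 0, "wx": 0, "wy": 0, "wz": 0},
    {"dx": 0, "dy": 0.002, "dz": 0, "wx": 0, "wy": 0, "wz": 0},
    {"dx": 0, "dy": 0.003, "dz": 0, "wx": 0, "wy": 0, "wz": 0},
    {"dx": 0, "dy": 0.004, "dz": 0, "wx": 0, "wy": 0, "wz": 0},
    {"dx": 0, "dy": 0.004, "dz": 0, "wx": 0, "wy": 0, "wz": 0},
  ],
)

```text
clock: 13.6
tool_pos: [0.513, -0.0588, 0.1105]
eef_rot: [-0.706, 0.032, -0.033, 0.706]
contact_force: [-0.6, -0.9, -2.4]
opening: 0.273
```

```bash
python3 - <<'E'
from h import *
plan([.5141,-.0622,.107],85); snap('scene','c10')
cv2.imwrite('pics/c10c.png',cv2.resize(V('c10').im[120:290,270:450,::-1],None,fx=3.5,fy=3.5,interpolation=cv2.INTER_CUBIC))
E
```

```text
t 13.6 p [513.  -58.8 110.5] z-yaw 84.72 down [ 0.  0. -1.] F [-0.57 -0.86 -2.39] M [ 0.02 -0.07 -0.01] op 0.273
d [ 0.0014  0.0035 -0.0033] w [-0.    -0.006  0.   ]
```

View pics/c10c.png

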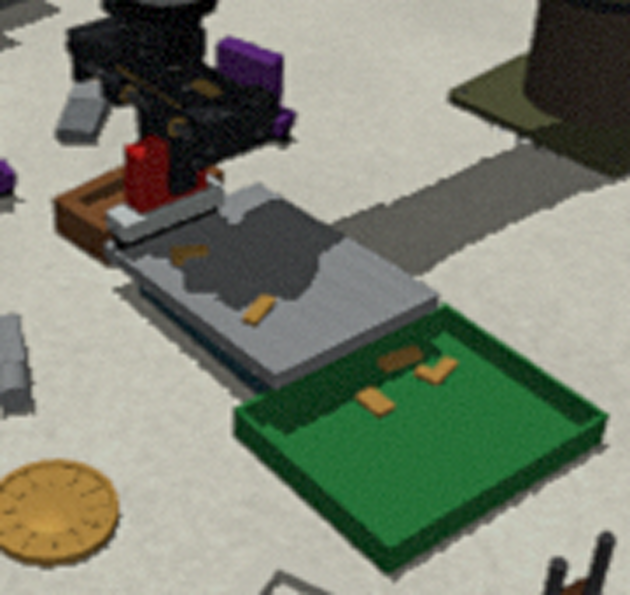

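Emit:
arm_command(
  deltas=[
    {"dx": 0.001, "dy": 0, "dz": -0.004, "wx": 0, "wy": 0, "wz": 0},
    {"dx": 0.001, "dy": 0.001, "dz": -0.004, "wx": 0, "wy": 0, "wz": 0},
    {"dx": 0.001, "dy": 0.002, "dz": -0.004, "wx": 0, "wy": 0, "wz": 0},
    {"dx": 0.001, "dy": 0.003, "dz": -0.004, "wx": 0, "wy": 0, "wz": 0},
    {"dx": 0.001, "dy": 0.0038, "dz": -0.004, "wx": 0, "wy": 0, "wz": 0},
  ],
)

```text
clock: 14.15
tool_pos: [0.5135, -0.0633, 0.1067]
eef_rot: [0.706, -0.033, 0.033, -0.706]
contact_force: [-1.0, 0.5, 3.5]
opening: 0.268
```

Emit:
arm_command(
  deltas=[
    {"dx": 0, "dy": -0.0003, "dz": 0.006, "wx": 0, "wy": 0, "wz": 0},
    {"dx": 0, "dy": -0.0006, "dz": 0.012, "wx": 0, "wy": 0, "wz": 0},
    {"dx": 0, "dy": -0.0009, "dz": 0.018, "wx": 0, "wy": 0, "wz": 0},
    {"dx": 0, "dy": -0.0012, "dz": 0.024, "wx": 0, "wy": 0, "wz": 0},
    {"dx": 0, "dy": -0.0015, "dz": 0.03, "wx": 0, "wy": 0, "wz": 0},
  ],
)

```text
clock: 14.65
tool_pos: [0.5163, -0.0337, 0.1083]
eef_rot: [0.707, -0.033, 0.033, -0.706]
contact_force: [-0.8, -6.1, 4.7]
opening: 0.266
```

Emit:
arm_command(
  deltas=[
    {"dx": 0, "dy": -0.0003, "dz": 0.006, "wx": 0, "wy": 0, "wz": 0},
    {"dx": 0, "dy": -0.0006, "dz": 0.012, "wx": 0, "wy": 0, "wz": 0},
    {"dx": 0, "dy": -0.0009, "dz": 0.018, "wx": 0, "wy": 0, "wz": 0},
    {"dx": 0, "dy": -0.0012, "dz": 0.024, "wx": 0, "wy": 0, "wz": 0},
    {"dx": 0, "dy": -0.0016, "dz": 0.03, "wx": 0, "wy": 0, "wz": 0},
  ],
)

```text
clock: 15.15
tool_pos: [0.5189, -0.0044, 0.1099]
eef_rot: [0.707, -0.033, 0.033, -0.705]
contact_force: [-1.0, -5.4, 5.7]
opening: 0.266
```

Emit:
arm_command(
  deltas=[
    {"dx": 0, "dy": -0.0003, "dz": 0.006, "wx": 0, "wy": 0, "wz": 0},
    {"dx": 0, "dy": -0.0006, "dz": 0.012, "wx": 0, "wy": 0, "wz": 0},
    {"dx": 0, "dy": -0.0009, "dz": 0.018, "wx": 0, "wy": 0, "wz": 0},
    {"dx": 0, "dy": -0.0013, "dz": 0.024, "wx": 0, "wy": 0, "wz": 0},
    {"dx": 0, "dy": -0.0016, "dz": 0.03, "wx": 0, "wy": 0, "wz": 0},
  ],
)

```text
clock: 15.65
tool_pos: [0.5215, 0.0251, 0.1115]
eef_rot: [0.708, -0.033, 0.033, -0.705]
contact_force: [0.2, -6.8, 6.6]
opening: 0.266
```

```bash
python3 - <<'E'
from h import *
st(); snap('scene','c11')
cv2.imwrite('pics/c11c.png',cv2.resize(V('c11').im[120:290,270:450,::-1],None,fx=3.5,fy=3.5,interpolation=cv2.INTER_CUBIC))
E
```

```text
t 15.65 p [521.5  25.1 111.5] z-yaw 84.64 down [-0.001 -0.003 -1.   ] F [ 0.18 -6.78  6.58] M [-1.76  0.11  0.01] op 0.266
```

View pics/c11c.png

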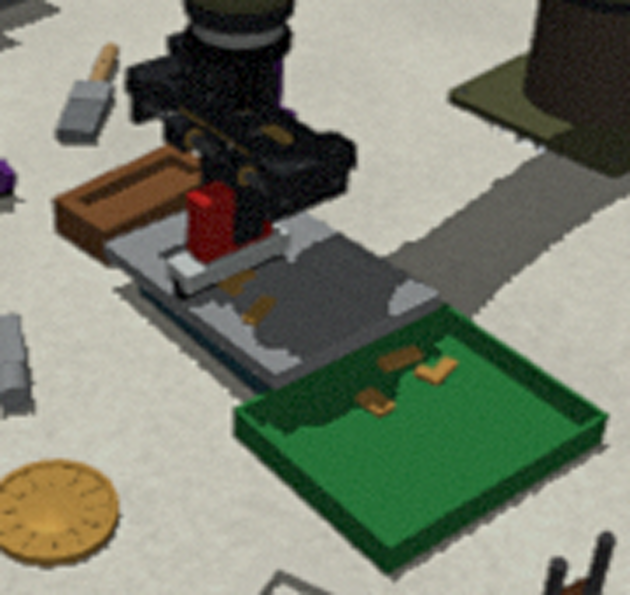

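Emit:
arm_command(
  deltas=[
    {"dx": 0, "dy": -0.0004, "dz": 0.006, "wx": 0, "wy": 0, "wz": 0},
    {"dx": 0, "dy": -0.0008, "dz": 0.012, "wx": 0, "wy": 0, "wz": 0},
    {"dx": 0, "dy": -0.0012, "dz": 0.018, "wx": 0, "wy": 0, "wz": 0},
    {"dx": 0, "dy": -0.0015, "dz": 0.024, "wx": 0, "wy": 0, "wz": 0},
    {"dx": 0, "dy": -0.0018, "dz": 0.03, "wx": 0, "wy": 0, "wz": 0},
  ],
)

```text
clock: 16.2
tool_pos: [0.5241, 0.0549, 0.1133]
eef_rot: [0.708, -0.033, 0.033, -0.705]
contact_force: [-0.2, -7.3, 6.9]
opening: 0.269
```

Emit:
arm_command(
  deltas=[
    {"dx": 0, "dy": -0.0004, "dz": 0.006, "wx": 0, "wy": 0, "wz": 0},
    {"dx": 0, "dy": -0.0007, "dz": 0.012, "wx": 0, "wy": 0, "wz": 0},
    {"dx": 0, "dy": -0.001, "dz": 0.018, "wx": 0, "wy": 0, "wz": 0},
    {"dx": 0, "dy": -0.0014, "dz": 0.024, "wx": 0, "wy": 0, "wz": 0},
    {"dx": 0, "dy": -0.0017, "dz": 0.03, "wx": 0, "wy": 0, "wz": 0},
  ],
)

```text
clock: 16.7
tool_pos: [0.5267, 0.0845, 0.1149]
eef_rot: [0.708, -0.034, 0.033, -0.705]
contact_force: [-0.5, -8.6, 6.9]
opening: 0.268
```

Emit:
arm_command(
  deltas=[
    {"dx": 0, "dy": -0.0004, "dz": 0.006, "wx": 0, "wy": 0, "wz": 0},
    {"dx": 0, "dy": -0.0007, "dz": 0.012, "wx": 0, "wy": 0, "wz": 0},
    {"dx": 0, "dy": -0.001, "dz": 0.018, "wx": 0, "wy": 0, "wz": 0},
    {"dx": 0, "dy": -0.0014, "dz": 0.024, "wx": 0, "wy": 0, "wz": 0},
    {"dx": 0, "dy": -0.0017, "dz": 0.03, "wx": 0, "wy": 0, "wz": 0},
  ],
)

```text
clock: 17.2
tool_pos: [0.5294, 0.114, 0.1166]
eef_rot: [0.708, -0.034, 0.033, -0.705]
contact_force: [-1.0, -8.2, 7.9]
opening: 0.264
```

```bash
python3 - <<'E'
from h import *
st(); snap('scene','c12')
cv2.imwrite('pics/c12c.png',cv2.resize(V('c12').im[120:290,270:450,::-1],None,fx=3.5,fy=3.5,interpolation=cv2.INTER_CUBIC))
E
```

```text
t 17.2 p [529.4 114.  116.6] z-yaw 84.63 down [-0.002 -0.005 -1.   ] F [-0.96 -8.2   7.85] M [-2.03  0.05 -0.07] op 0.264
```

View pics/c12c.png

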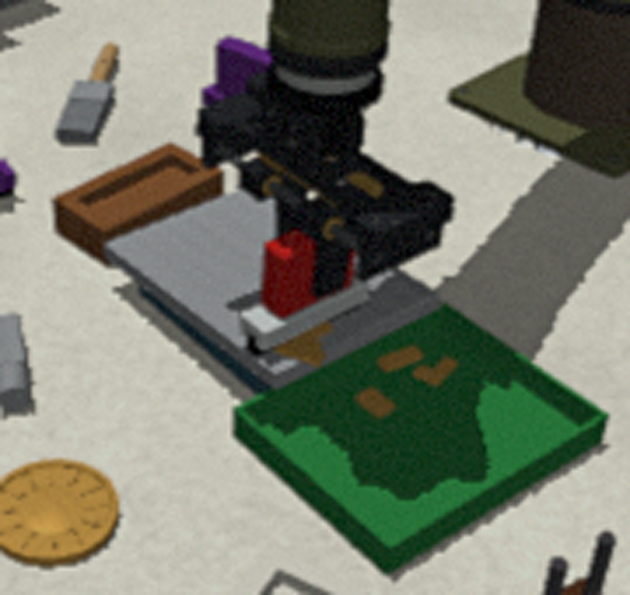

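Emit:
arm_command(
  deltas=[
    {"dx": 0, "dy": -0.0004, "dz": 0.005, "wx": 0, "wy": 0, "wz": 0},
    {"dx": 0, "dy": -0.0007, "dz": 0.01, "wx": 0, "wy": 0, "wz": 0},
    {"dx": 0, "dy": -0.001, "dz": 0.015, "wx": 0, "wy": 0, "wz": 0},
    {"dx": 0, "dy": -0.0013, "dz": 0.02, "wx": 0, "wy": 0, "wz": 0},
    {"dx": 0, "dy": -0.0015, "dz": 0.025, "wx": 0, "wy": 0, "wz": 0},
  ],
)

```text
clock: 17.75
tool_pos: [0.5316, 0.1388, 0.1181]
eef_rot: [0.708, -0.034, 0.033, -0.705]
contact_force: [-1.0, -7.2, 8.6]
opening: 0.267
```

Emit:
arm_command(
  deltas=[
    {"dx": 0, "dy": -0.0003, "dz": 0.003, "wx": 0, "wy": 0, "wz": 0},
    {"dx": 0, "dy": -0.0005, "dz": 0.006, "wx": 0, "wy": 0, "wz": 0},
    {"dx": 0, "dy": -0.0007, "dz": 0.009, "wx": 0, "wy": 0, "wz": 0},
    {"dx": 0, "dy": -0.0007, "dz": 0.01, "wx": 0, "wy": 0, "wz": 0},
    {"dx": 0, "dy": -0.0007, "dz": 0.01, "wx": 0, "wy": 0, "wz": 0},
  ],
)

```text
clock: 18.25
tool_pos: [0.533, 0.1525, 0.1183]
eef_rot: [-0.706, 0.032, -0.032, 0.707]
contact_force: [-0.3, -0.5, -3.0]
opening: 0.265
```

```bash
python3 - <<'E'
from h import *
st(); snap('scene','c13')
cv2.imwrite('pics/c13c.png',cv2.resize(V('c13').im[120:290,270:450,::-1],None,fx=3.5,fy=3.5,interpolation=cv2.INTER_CUBIC))
E
```

```text
t 18.25 p [533.  152.5 118.3] z-yaw 84.78 down [-0.     0.002 -1.   ] F [-0.26 -0.46 -2.95] M [ 0.12 -0.09 -0.01] op 0.265
```

View pics/c13c.png

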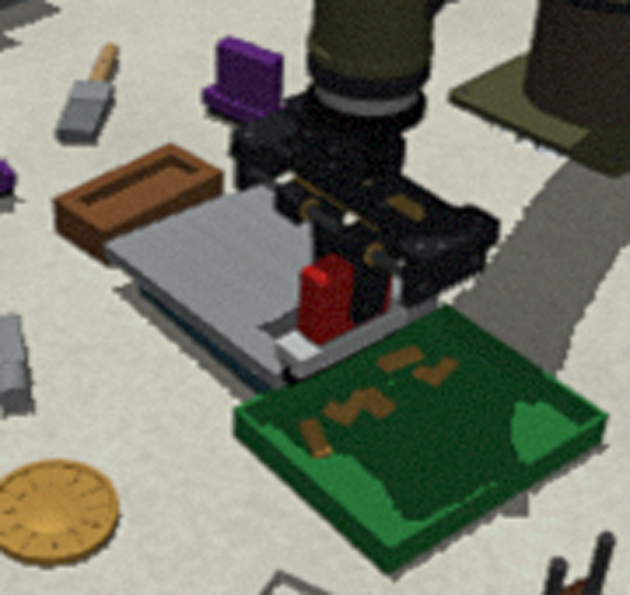

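All five chips are in the tray: crop (403,358), (435,372), (375,402), (345,412) and (316,438). I'll lift and take the scraper back to the rest.

Emit:
arm_command(
  deltas=[
    {"dx": 0, "dy": -0.012, "dz": 0, "wx": 0, "wy": 0, "wz": 0},
    {"dx": -0.002, "dy": -0.03, "dz": -0.01, "wx": 0, "wy": 0, "wz": 0},
    {"dx": -0.008, "dy": -0.035, "dz": -0.05, "wx": 0, "wy": 0, "wz": 0},
    {"dx": -0.014, "dy": -0.035, "dz": -0.095, "wx": 0, "wy": 0, "wz": 0},
    {"dx": -0.02, "dy": -0.035, "dz": -0.14, "wx": 0, "wy": 0, "wz": 0},
  ],
)

```text
clock: 18.8
tool_pos: [0.5005, 0.0122, 0.1547]
eef_rot: [-0.706, 0.032, -0.033, 0.706]
contact_force: [0.5, -0.3, -3.0]
opening: 0.27
```

```bash
python3 - <<'E'
from h import *
plan([.480,-.1405,.145],91.35)
E
```

```text
t 18.8 p [500.5  12.2 154.7] z-yaw 84.75 down [ 0.002  0.    -1.   ] F [ 0.53 -0.34 -3.01] M [ 0.06 -0.1  -0.05] op 0.27
d [-0.0065  0.0096 -0.154 ] w [-0.    -0.147  0.002]
```

Emit:
arm_command(
  deltas=[
    {"dx": -0.002, "dy": 0, "dz": -0.045, "wx": 0, "wy": -0.05, "wz": 0},
    {"dx": -0.004, "dy": 0, "dz": -0.09, "wx": 0, "wy": -0.1, "wz": 0},
    {"dx": -0.006, "dy": 0.005, "dz": -0.13, "wx": 0, "wy": -0.147, "wz": 0},
    {"dx": -0.0065, "dy": 0.01, "dz": -0.15, "wx": 0, "wy": -0.147, "wz": 0},
    {"dx": -0.0065, "dy": 0.01, "dz": -0.152, "wx": 0, "wy": -0.147, "wz": 0},
  ],
)

```text
clock: 19.3
tool_pos: [0.4787, -0.1417, 0.1436]
eef_rot: [0.708, 0.005, -0.006, -0.706]
contact_force: [0.6, 0.8, -3.1]
opening: 0.265
```

```bash
python3 - <<'E'
from h import *
snap('wrist','w14'); plan([.480,-.1405,.088],91.35)
W=V('w14');cv2.imwrite('pics/w14c.png',cv2.resize(W.im[60:300,180:460,::-1],None,fx=2.5,fy=2.5,interpolation=cv2.INTER_CUBIC))
snap('side','s14');cv2.imwrite('pics/s14c.png',cv2.resize(V('s14').im[130:300,250:420,::-1],None,fx=3.5,fy=3.5,interpolation=cv2.INTER_CUBIC))
E
```

```text
t 19.35 p [ 479.7 -139.3  143.9] z-yaw 91.08 down [ 0.    -0.001 -1.   ] F [-0.39 -0.43 -2.79] M [ 0.08 -0.06  0.01] op 0.267
d [ 0.0003  0.0559 -0.0012] w [ 0.001 -0.006  0.   ]
```

View pics/w14c.png

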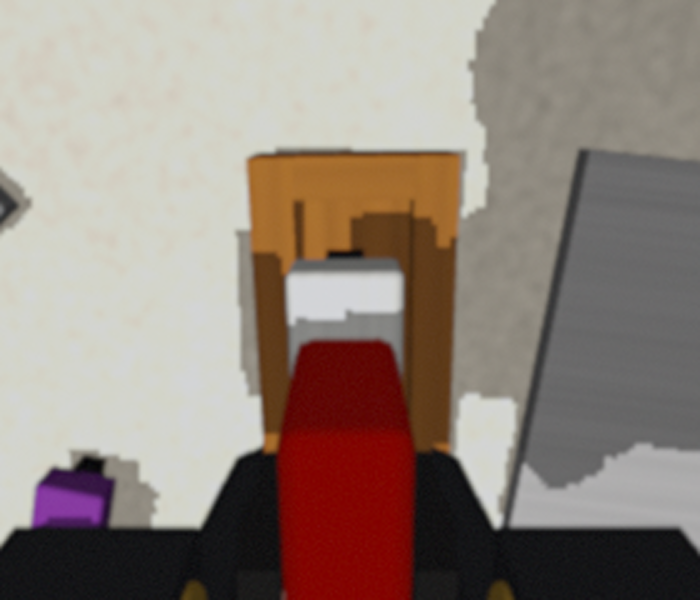

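View pics/s14c.png

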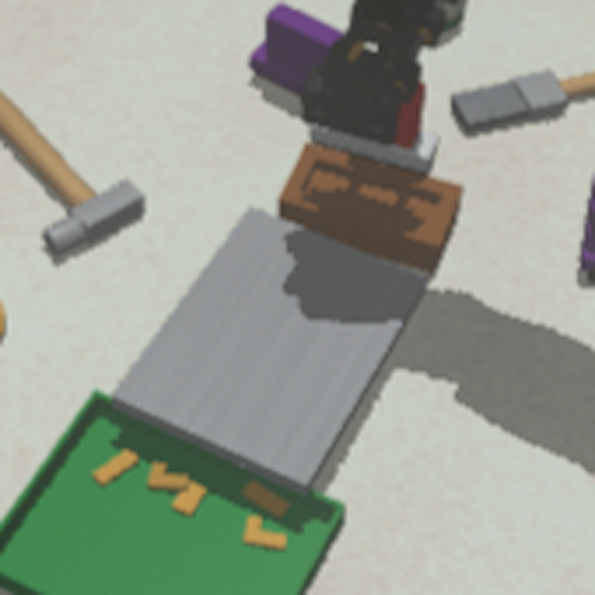

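The plate is clear, all five chips lie in the tray and the scraper lines up with the pocket. I'll lower it.

Emit:
arm_command(
  deltas=[
    {"dx": 0, "dy": 0.012, "dz": -0.001, "wx": 0, "wy": -0.006, "wz": 0},
    {"dx": 0, "dy": 0.025, "dz": -0.001, "wx": 0, "wy": -0.006, "wz": 0},
    {"dx": 0, "dy": 0.037, "dz": -0.001, "wx": 0, "wy": -0.006, "wz": 0},
    {"dx": 0, "dy": 0.044, "dz": -0.001, "wx": 0, "wy": -0.006, "wz": 0},
    {"dx": 0, "dy": 0.048, "dz": -0.001, "wx": 0, "wy": -0.006, "wz": 0},
  ],
)

```text
clock: 19.9
tool_pos: [0.4799, -0.1375, 0.0948]
eef_rot: [-0.707, -0.01, 0.011, 0.707]
contact_force: [-0.7, -0.1, -2.0]
opening: 0.27
```

Emit:
arm_command(
  deltas=[
    {"dx": 0, "dy": 0.002, "dz": 0, "wx": 0, "wy": 0, "wz": 0},
    {"dx": 0, "dy": 0.004, "dz": 0, "wx": 0, "wy": 0, "wz": 0},
    {"dx": 0, "dy": 0.006, "dz": 0, "wx": 0, "wy": 0, "wz": 0},
    {"dx": 0, "dy": 0.0075, "dz": 0, "wx": 0, "wy": 0, "wz": 0},
    {"dx": 0, "dy": 0.0075, "dz": 0, "wx": 0, "wy": 0, "wz": 0},
  ],
)

```text
clock: 20.4
tool_pos: [0.48, -0.1385, 0.0881]
eef_rot: [0.707, 0.01, -0.01, -0.707]
contact_force: [0.8, 0.4, -2.9]
opening: 0.265
```

Emit:
arm_command(
  deltas=[
    {"dx": 0, "dy": 0.0004, "dz": 0, "wx": 0, "wy": 0, "wz": 0},
    {"dx": 0, "dy": 0.0008, "dz": 0, "wx": 0, "wy": 0, "wz": 0},
    {"dx": 0, "dy": 0.0008, "dz": 0, "wx": 0, "wy": 0, "wz": 0},
    {"dx": 0, "dy": 0.0008, "dz": 0, "wx": 0, "wy": 0, "wz": 0},
    {"dx": 0, "dy": 0.0008, "dz": 0, "wx": 0, "wy": 0, "wz": 0},
  ],
)

```text
clock: 20.9
tool_pos: [0.4801, -0.1385, 0.0875]
eef_rot: [0.707, 0.01, -0.01, -0.707]
contact_force: [-0.3, 0.3, 1.3]
opening: 0.268
```

Seated, with about 4 N on the pocket floor. I'll let go.

Emit:
arm_command(
  deltas=[
    {"dx": 0, "dy": 0, "dz": 0, "wx": 0, "wy": 0, "wz": 0},
    {"dx": 0, "dy": 0, "dz": 0, "wx": 0, "wy": 0, "wz": 0},
    {"dx": 0, "dy": 0, "dz": 0, "wx": 0, "wy": 0, "wz": 0},
    {"dx": 0, "dy": 0, "dz": 0, "wx": 0, "wy": 0, "wz": 0},
    {"dx": 0, "dy": 0, "dz": 0, "wx": 0, "wy": 0, "wz": 0},
  ],
  claw=1,
)

```text
clock: 21.4
tool_pos: [0.48, -0.1384, 0.0873]
eef_rot: [-0.707, -0.01, 0.01, 0.707]
contact_force: [0.6, 0.3, 0.3]
opening: 0.696
```

Emit:
arm_command(
  deltas=[
    {"dx": 0, "dy": 0, "dz": 0, "wx": 0, "wy": 0, "wz": 0},
    {"dx": 0, "dy": 0, "dz": 0, "wx": 0, "wy": 0, "wz": 0},
    {"dx": 0, "dy": 0, "dz": 0, "wx": 0, "wy": 0, "wz": 0},
    {"dx": 0, "dy": 0, "dz": 0, "wx": 0, "wy": 0, "wz": 0},
    {"dx": 0, "dy": 0, "dz": 0, "wx": 0, "wy": 0, "wz": 0},
  ],
  claw=1,
)

```text
clock: 21.9
tool_pos: [0.48, -0.1384, 0.0873]
eef_rot: [0.707, 0.01, -0.01, -0.707]
contact_force: [-0.3, -0.4, 0.4]
opening: 1.0
```

Emit:
arm_command(
  deltas=[
    {"dx": 0, "dy": -0.01, "dz": 0, "wx": 0, "wy": 0, "wz": 0},
    {"dx": 0, "dy": -0.03, "dz": 0, "wx": 0, "wy": 0, "wz": 0},
    {"dx": 0, "dy": -0.07, "dz": 0, "wx": 0, "wy": 0, "wz": 0},
    {"dx": 0, "dy": -0.11, "dz": 0, "wx": 0, "wy": 0, "wz": 0},
    {"dx": 0, "dy": -0.15, "dz": 0, "wx": 0, "wy": 0, "wz": 0},
  ],
)

```text
clock: 22.4
tool_pos: [0.4794, -0.1382, 0.2395]
eef_rot: [-0.707, -0.01, 0.01, 0.707]
contact_force: [1.1, -1.0, 0.2]
opening: 1.001
```

Emit:
arm_command(
  deltas=[
    {"dx": 0.03, "dy": 0, "dz": 0, "wx": 0, "wy": 0, "wz": 0},
    {"dx": 0.05, "dy": 0, "dz": 0, "wx": 0, "wy": 0, "wz": 0},
    {"dx": 0.05, "dy": 0, "dz": 0, "wx": 0, "wy": 0, "wz": 0},
    {"dx": 0.05, "dy": 0, "dz": 0, "wx": 0, "wy": 0, "wz": 0},
    {"dx": 0.05, "dy": 0, "dz": 0, "wx": 0, "wy": 0, "wz": 0},
  ],
)

```text
clock: 22.9
tool_pos: [0.5285, -0.1371, 0.2372]
eef_rot: [0.707, 0.009, -0.011, -0.707]
contact_force: [-0.3, 1.3, 0.6]
opening: 0.999
```

```bash
python3 - <<'E'
from h import *
st(); snap('scene','c15'); snap('side','s15')
a=cv2.resize(V('c15').im[120:290,240:450,::-1],(780,600),interpolation=cv2.INTER_CUBIC);cv2.imwrite('pics/c15c.png',a)
st()
E
```

```text
t 22.9 p [ 528.5 -137.1  237.2] z-yaw 91.59 down [-0.002 -0.    -1.   ] F [-0.34  1.28  0.57] M [ 0.13 -0.08 -0.03] op 0.999
t 23.0 p [ 528.8 -137.2  237.2] z-yaw 91.59 down [-0.001 -0.    -1.   ] F [-0.44 -0.24  0.06] M [ 0.15 -0.05 -0.02] op 0.996
```

View pics/c15c.png

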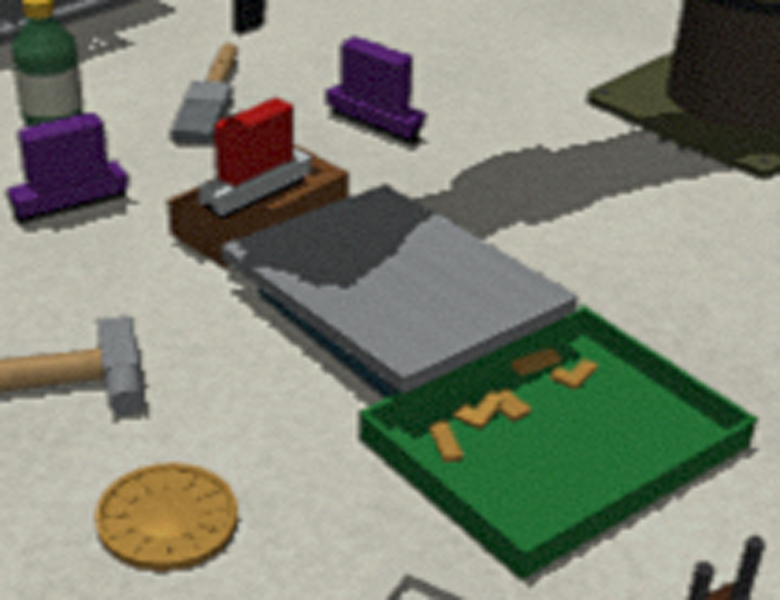

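View pics/s15.png

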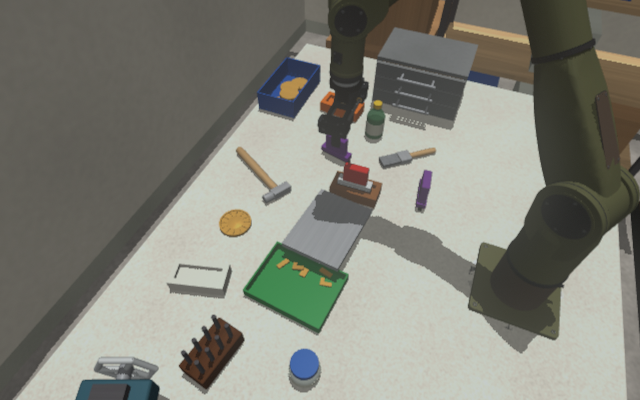

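The scraper stands upright in the pocket at side (357,180). The plate is empty, five chips are in the tray, and the bystanders are where they were. I'll hand in.

```bash
python3 - <<'E'
from plant import r
print(r.finish_job())
E
```

```text
the job is handed in; nothing more can be done
None
```

The job is done and handed in at about 23 s of the 58 s allowed: all five brass chips are in the tray and the scraper is back in its rest.

- **Wipe:** I felt for the plate and found the rest end low, with a cant of about 3° rising to the tray. The chips lay spread wider than the 100 mm blade, so I made two strokes from the rest end, pressing at 3 to 12 N. The first dropped three chips and the second dropped two.
- **Scraper:** I lowered it blade down into the pocket until it pressed the floor with about 4 N, then let go and lifted clear.
- **Last checks:** The final scene and side pictures show an empty plate, five chips in the tray, the scraper upright in its pocket and the other things where they were. The gripper was open and clear of everything, with the measured force about zero.
- **What disagreed:** My first measurements from the scene and side pictures put heights up to 8 mm too low. I placed the grasp from a closer wrist view instead, and contact with the plate and pocket confirmed the heights.
- **Refused moves:** My first two move calls were refused because keys were missing. They moved nothing.

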